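# Change the honey pot behind the syrup bottle and the shaker

### The job

The open, empty honey pot at the rear of the toppings caddy has to be changed: first stand the syrup bottle and the sugar shaker aside on the wooden board, then put the empty pot in the middle of the round steel dish, then stand the full lidded pot in the middle of the caddy's rear pad. Only then put the bottle and the shaker back, each exactly where it stood at the start. Keep everything upright and set things down without dropping them.

Things in the scene. Friction and masses are not known exactly. Their poses are not given: they have to be found in the camera images.
- syrup_bottle: Amber glass bottle with narrow neck and cork, round, upright, 50 mm across up to 60 mm high, sloping shoulders from 60 to 80 mm, straight neck 28 mm across above them (31 mm collar at 129 to 134 mm), cork 22 mm across on top, 152 mm high in all. Origin: centre of its underside, z up along the bottle. 0.25 kg nominal. Stands at the start on one of the two front pads of the caddy (left or right).
- shaker: Stainless steel sugar shaker, straight round cylinder 50 mm across (49 mm between 10 and 98 mm high) with a domed cap, 131 mm high, straight up to 120 mm. Origin: centre of its underside, z up. 0.20 kg nominal. Stands at the start on the other front pad of the caddy.
- empty_pot: Open white ceramic pot without lid, round, 48 mm across (foot 44 mm), 42 mm high, wall 4 mm. Origin: centre of its underside, z up. 0.12 kg nominal. Stands at the start on the rear pad of the caddy, close behind the bottle and the shaker, which stand too near for a gripper to come down on it.
- full_pot: White ceramic pot of the same body (48 mm across, 42 mm high) closed by a wooden lid 46 mm across with a knob, 60 mm high in all. Origin: centre of its underside, z up. 0.16 kg nominal. Stands at the start on the counter (z = 0), either on the left beside the cutlery tray or at the right edge of the counter; the dish is at the other of these two places.
- caddy: Fixed wooden tray with low rim, 132 mm (its x) by 150 mm (its y); floor 8 mm above the counter, rim 16 mm above the counter and 5 mm thick. Origin: centre of its underside, on the counter; its x axis points from its front (nearer the robot) to its rear. Three grey felt pads, flush with the floor: front left at (-32, +33) mm, front right at (-32, -33) mm and rear at (+28, 0) mm in its frame.
- caddy_rear (a point): Centre of the caddy's rear pad, on its floor (8 mm above the counter): where the full pot belongs. Axes as the caddy's.
- board: Fixed flat pale wooden board, the side area, 85 mm (its x) by 150 mm (its y), top 10 mm above the counter. Origin: centre of its underside, on the counter. Lies before or behind the caddy and has room for the bottle and the shaker side by side along its y.
- dish: Fixed round steel dish for used pots, 81 mm across over its lip; floor 4 mm above the counter, lip 8 mm high. Origin: centre of its underside, on the counter. Lies either on the left beside the cutlery tray or at the right edge of the counter; the full pot stands at the other of these two places.

How it is judged:
On the way, in this order (a step that is already met when the one before it is completed fails the run):
1. bottle and shaker both stand released on the board while the empty pot is still in its place (x of syrup_bottle in the frame of board between -0.0425 and 0.0425 m and y of syrup_bottle in the frame of board between -0.075 and 0.075 m and z of syrup_bottle in the frame of board between 0.005 and 0.016 m and linear speed of each of syrup_bottle, shaker below 0.03 m/s and contact force between each of syrup_bottle, shaker and the fingers below 0.1 N and angle between each of syrup_bottle, shaker's own z axis and vertical below 0.15 rad and x of shaker in the frame of board between -0.0425 and 0.0425 m and y of shaker in the frame of board between -0.075 and 0.075 m and z of shaker in the frame of board between 0.005 and 0.016 m and distance of empty_pot from where it was at the start of the episode below 0.015 m), for 0.2 s.
2. the empty pot stands released in the middle of the dish, bottle and shaker still on the board (horizontal distance between empty_pot and dish below 0.012 m and z of empty_pot in the frame of dish below 0.012 m and contact force between each of empty_pot, syrup_bottle, shaker and the fingers below 0.1 N and angle between each of empty_pot, syrup_bottle, shaker's own z axis and vertical below 0.15 rad and linear speed of each of empty_pot, syrup_bottle, shaker below 0.03 m/s and x of syrup_bottle in the frame of board between -0.0425 and 0.0425 m and y of syrup_bottle in the frame of board between -0.075 and 0.075 m and z of syrup_bottle in the frame of board between 0.005 and 0.016 m and x of shaker in the frame of board between -0.0425 and 0.0425 m and y of shaker in the frame of board between -0.075 and 0.075 m and z of shaker in the frame of board between 0.005 and 0.016 m), for 0.2 s.
3. the full pot stands released on the caddy's rear pad, bottle and shaker still on the board (all of step 2 and distance between full_pot and caddy_rear below 0.012 m and contact force between full_pot and the fingers below 0.1 N and angle between full_pot's own z axis and vertical below 0.15 rad and linear speed of full_pot below 0.03 m/s), for 0.2 s.
At the end, for the whole second after the job is handed in: Syrup bottle and shaker each stand within 12 mm of where they stood at the start, the empty pot within 12 mm of the middle of the dish, on its floor, and the full pot within 12 mm of the middle of the caddy's rear pad, on its floor; all upright (within 0.15 rad), released and at rest (distance of each of syrup_bottle, shaker from where it was at the start of the episode below 0.012 m and contact force between each of syrup_bottle, shaker, empty_pot, full_pot and the fingers below 0.1 N and angle between each of syrup_bottle, shaker, empty_pot, full_pot's own z axis and vertical below 0.15 rad and linear speed of each of syrup_bottle, shaker, empty_pot, full_pot below 0.03 m/s and horizontal distance between empty_pot and dish below 0.012 m and z of empty_pot in the frame of dish below 0.012 m and distance between full_pot and caddy_rear below 0.012 m); the robot touches nothing.
It fails at once if the bottle, the shaker or a pot is tipped over (more than 0.7 rad) (angle between any of syrup_bottle, shaker, empty_pot, full_pot's own z axis and vertical above 0.7 rad).
It fails at once if the bottle, the shaker or a pot is dropped (falls freely by more than about 30 mm) ((linear speed of syrup_bottle above 0.8 m/s and contact force between syrup_bottle and anything else below 0.01 N) or (linear speed of shaker above 0.8 m/s and contact force between shaker and anything else below 0.01 N) or (linear speed of empty_pot above 0.8 m/s and contact force between empty_pot and anything else below 0.01 N) or (linear speed of full_pot above 0.8 m/s and contact force between full_pot and anything else below 0.01 N)).
It also fails if it takes over 138 s, if anything falls off the work surface, if the arm or the gripper's body presses on something with over 40 N, if the wrist force passes 120 N, or if a joint passes its speed limit or range.

### The arm

A 6-joint arm with a two-finger parallel gripper is mounted at the origin on a cart in front of the work surface, level with it; the furniture and walls round the work are solid. World frame = base frame: x ahead of the robot, y to its left, z up, the work surface at z = 0. Lengths are in m, angles in rad, forces in N, time in s.
With the tool pointing down it reaches from about 0.375 to 0.9 m from the base axis. Payload 3.1 kg.
Tool frame: the origin (TCP) lies at the very end of the fingers, on their centre line; the grasp point (between the pads) lies 19 mm behind it; z points along the fingers, y is the line along which they close (so a half turn about z gives the same grasp; the last joint's range is limited). The gripper opens to 87 mm and grips with 3 to 60 N. Pads are 19 mm wide; open, the fingers measure 117 mm over their backs; the gripper's body (75 mm by 190 mm) begins 51 mm behind the grasp point.
Start: joints at [-1.466, 0.527, 1.433, -0, 1.181, -0.178], TCP at [0.175, -0.6, 0.196] pointing down, gripper open.
Joint ranges: [-3.08, 3.08], [-0.75, 2.2], [0.22, 2.44], [-1.43, 4.57], [0, 2.65], [-2.85, 2.85]. Speed limits (rad/s): [2.79, 2.79, 3.14, 3.14, 3.14, 3.14].

### API

Orientations are given as a unit quaternion [x, y, z, w].
In Python, from rig import robot gives the robot as it stands. The module is installed in compiled form; this text tells all that it offers.
- The arm moves only by the tool play_rows, never from a script. Its argument "steps" is one flat list of numbers, 5 for each row, row after row: the opening, from -1 (shut) to 1 (fully open), then the shift along the tool's x, y, z as a fraction of full scale, then the turn about the tool's z as a fraction of full scale. In form: [claw, tx, ty, tz, twist, claw, tx, ty, tz, twist, ...]. A call has exactly 10 rows; each row shifts and turns the commanded pose from where the row before left it, along the tool's axes as they then stand; what a row does not reach is not made up. Full scale, the value 1, is 0.03 m for a shift and 0.1 rad for a turn. A row lasts 1/10 s, in which the tool goes at most 50 mm and 8.59 degrees, less where a joint would pass 70% of its speed; a pose out of reach is approached as far as the arm can. A call with a number of a shift or a turn outside -1 to 1 is refused whole. A call with a gripper value outside its range is refused whole. The fingers move at their own pace and stop on an object; "grip_force" is the grip in N (left out, the last holds). Time passes only in rows, so rows that do not move let the fingers close, or fill a call up. It gives the time, the measured TCP pose, the force, the opening and the grip force at its end, in the units of the state.
- robot.get_obs(): the state, without advancing time (a new reading comes with each control period).
- robot.camera(name): name is "scene" or "top"; returns a dict with "image" (384x512x3 uint8, red, green, blue), "mtx" (3x3 intrinsics, pixels), "rvec" (rotation vector, rad) and "tvec" (3), from world to camera coordinates, as OpenCV has them. Camera axes: x right, y down, z forward; pixel columns grow to the right and rows downward; lengths in m; the calibration is good to about 2 mm. A picture is of the moment at which its call begins. There is no depth.
- robot.hand_in(): hands the job in; it is judged then, once.
The state is a dict: "time": time; "q": joint angles; "joint_velocities": joint speeds; "joint_torque": joint torques, N m; "position": TCP position; "tool_rot": TCP orientation; "ft_force": force on the tool from outside, world axes, zero at the start; "moment": the same for the moment, N m; "grip_width": finger opening in m; "grip_force": force on a finger pad.
Only numpy, scipy, OpenCV 4.12 (cv2) and the standard library are available. Lean on these libraries where they do the work, as an engineer would, in place of code of your own. Each camera call takes 0.05 s, during which the arm holds its last target. There are 200 camera calls.

## Working session

There is one attempt and no reset: what is moved stays moved. The work goes in short steps, Python scripts to look and compute and a tool call to move; the robot and the scene stay as the last step left them, time stands still between calls to the robot, and variables do not carry over. Pictures are saved under pics/ and viewed, at most 16 in all, crops included, and the job is handed in when it is done.

Besides the shell and the picture viewer there is one more tool, called after "Emit:" by a JSON object that holds its "fn" and its "kwargs". play_rows: Moves the arm, as the interface text tells. Shift numbers are shares of 0.03 m and turn numbers shares of 0.1 rad, none past 1 either way. Its arguments: {"type":"object","properties":{"steps":{"type":"array"},"grip_force":{"type":"number"}},"required":["steps"]}

```bash
mkdir -p pics; cat > h.py <<'E'
import cv2, numpy as np
from rig import robot
def shot(n,f=None):
    c=robot.camera(n)
    if f: cv2.imwrite('pics/'+f,c['image'][:,:,::-1])
    return c
def ray(c,u,v):
    K=c['mtx'];R=cv2.Rodrigues(np.array(c['rvec'],float))[0];t=np.array(c['tvec'],float).ravel()
    p=cv2.undistortPoints(np.array([[[u,v]]],float),np.array(K,float),None).ravel()
    return -R.T@t, R.T@np.array([p[0],p[1],1.])
def onz(c,u,v,z):
    o,d=ray(c,u,v); return o+d*(z-o[2])/d[2]
def proj(c,P):
    return cv2.projectPoints(np.array(P,float).reshape(-1,3),np.array(c['rvec'],float),np.array(c['tvec'],float),np.array(c['mtx'],float),None)[0].reshape(-1,2)
def tri(c1,p1,c2,p2):
    a,d=ray(c1,*p1);b,e=ray(c2,*p2);d/=np.linalg.norm(d);e/=np.linalg.norm(e)
    s=np.linalg.lstsq(np.stack([d,-e],1),b-a,rcond=None)[0]
    return (a+s[0]*d+b+s[1]*e)/2, np.linalg.norm(a+s[0]*d-b-s[1]*e)
E
python3 - <<'E'
from h import *
for n in('scene','top'):
    c=shot(n,n+'0.png'); o,_=ray(c,256,192); print(n,o.round(3),np.array(c['mtx']).round(1).tolist())
    import pickle; pickle.dump(c,open(n+'0.pkl','wb'))
print(robot.get_obs())
E
```

```text
scene [-0.693  0.942  0.744] [[472.0, 0.0, 267.1], [0.0, 472.0, 188.4], [0.0, 0.0, 1.0]]
top [ 0.278 -0.017  1.123] [[360.3, 0.0, 261.2], [0.0, 360.3, 195.3], [0.0, 0.0, 1.0]]
{'time': 0.1, 'q': array([-1.46550197e+00,  5.28355650e-01,  1.43377893e+00, -1.42303560e-05,
        1.18141397e+00, -1.78494497e-01]), 'joint_velocities': array([-0.00030061, -0.00104099, -0.00349602,  0.00091441,  0.00197151,
        0.00275575]), 'joint_torque': array([-3.59309870e-04, -4.40984023e+01, -1.77150840e+01,  6.35220716e-02,
        5.33714436e-02, -4.57794204e-05]), 'position': array([ 0.17494756, -0.59926804,  0.19507882]), 'tool_rot': array([ 9.89949009e-01,  1.41421367e-01,  2.92096109e-05, -9.77537832e-04]), 'ft_force': array([ 0.2374569 ,  0.82532642, -0.5695754 ]), 'moment': array([ 0.03398937,  0.01168128, -0.00906041]), 'grip_force': 0.0, 'grip_width': 0.08673043321240553}
```

View pics/scene0.png

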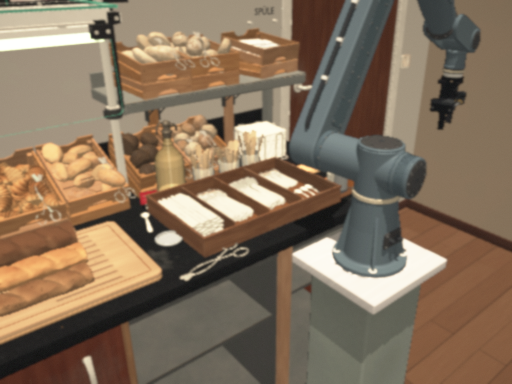

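View pics/top0.png

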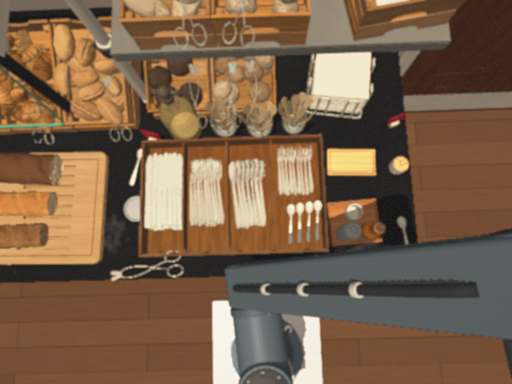

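The scene view shows the cutlery tray, with the caddy area hidden behind the arm. The top view shows the caddy at about (355,220), the board at (351,162), the full pot at (400,165) and the dish at (132,208). I'll enlarge the crops next.

```bash
python3 - <<'E'
from h import *
import pickle
t=pickle.load(open('top0.pkl','rb'));s=pickle.load(open('scene0.pkl','rb'))
for n,p in dict(caddy=(355,222),board=(351,162),full=(400,165),dish=(132,208)).items():
    P=onz(t,*p,0.03); print(n,P.round(3),proj(s,P).round(0))
A=t['image'][135:265,315:425,::-1]; A=cv2.resize(A,None,fx=4.4,fy=4.4,interpolation=cv2.INTER_CUBIC)
cv2.imwrite('pics/c1.png',A)
E
```

```text
caddy [ 0.373 -0.279  0.03 ] [[339. 179.]]
board [ 0.56 -0.28  0.03] [[305. 164.]]
full [ 0.545 -0.43   0.03 ] [[334. 156.]]
dish [0.437 0.401 0.03 ] [[167. 231.]]
```

View pics/c1.png

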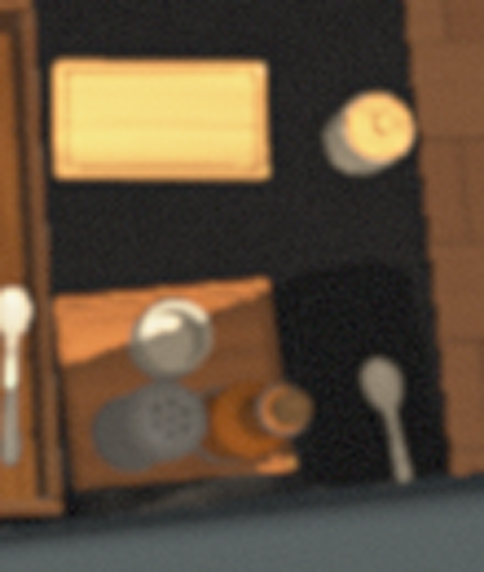

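Emit:
{"fn": "play_rows", "kwargs": {"steps": [1,0,0,-1,-1,1,0,0,-1,-1,1,0,0,-1,-1,1,0,0,-1,-1,1,0,0,-1,-1,1,0,0,0,-1,1,0,0,0,-1,1,0,0,0,-1,1,0,0,0,-1,1,0,0,0,-1]}}

```text
time: 1.1
position: [0.175, -0.5996, 0.3453]
tool_rot: [0.8, 0.6, 0.0, -0.001]
ft_force: [-0.0, -0.0, -0.4]
grip_width: 0.0869
grip_force: 0.0
```

Emit:
{"fn": "play_rows", "kwargs": {"steps": [1,0,0,0,-1,1,0,0,0,-1,1,0,0,0,-0.87,1,1,0.5,0,0,1,1,0.5,0,0,1,1,0.5,0,0,1,1,0.5,0,0,1,1,0.5,0,0,1,1,0.5,0,0,1,1,0.5,0,0]}}

```text
time: 2.1
position: [0.2803, -0.3883, 0.3455]
tool_rot: [0.707, 0.707, 0.0, -0.0]
ft_force: [0.4, -0.6, -0.2]
grip_width: 0.087
grip_force: 0.0
```

Emit:
{"fn": "play_rows", "kwargs": {"steps": [1,1,0.5,0,0,1,1,0.5,0,0,1,1,0.5,0,0,1,1,0.5,0,0,1,1,0.5,0,0,1,1,0.5,0,0,1,1,0.5,0,0,1,1,0.5,0,0,1,1,0,0,0,1,1,0,0,0]}}

```text
time: 3.1
position: [0.3999, -0.0885, 0.3455]
tool_rot: [0.707, 0.707, -0.0, -0.001]
ft_force: [0.0, 1.1, -0.8]
grip_width: 0.0873
grip_force: 0.0
```

```bash
python3 - <<'E'
from h import *
import pickle
I=[]
for n in('scene','top'):
    c=shot(n); pickle.dump(c,open(n+'1.pkl','wb'))
    a=c['image'][:,:,::-1]
    a=a[120:230,260:390] if n=='scene' else a[135:265,315:425]
    I.append(cv2.resize(a,(390*1,460) if n=='top' else (544,460),interpolation=cv2.INTER_CUBIC))
cv2.imwrite('pics/s1.png',cv2.resize(c['image'][:,:,::-1],None,fx=1,fy=1)); cv2.imwrite('pics/scn1.png',I[0]);cv2.imwrite('pics/top1.png',I[1])
o=robot.get_obs();print(o['time'],o['position'],o['tool_rot'],o['q'])
E
```

```text
3.2 [ 0.39895211 -0.086645    0.345548  ] [ 7.05613327e-01  7.08595947e-01  2.32761432e-04 -1.25025870e-03] [-4.90204732e-01  4.98697764e-02  1.70497950e+00  1.18765807e-03
  1.38900290e+00 -4.94638841e-01]
```

View pics/scn1.png

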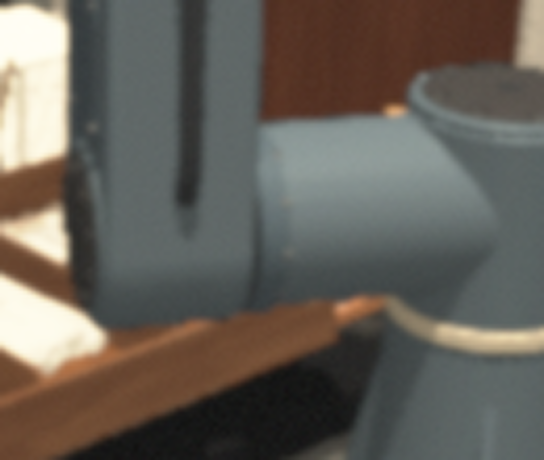

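View pics/top1.png

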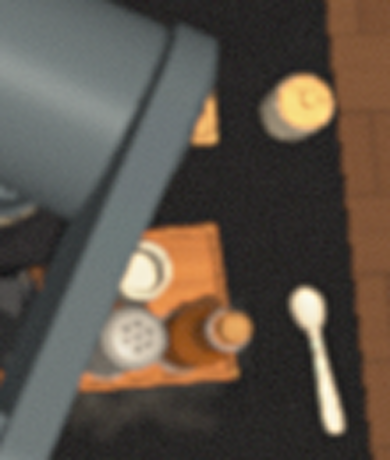

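The arm now hides the caddy in both views. The scene crop is filled by the shoulder, and the top crop shows the bottle, shaker and pot partly covered. I'll swing the arm to the left.

Emit:
{"fn": "play_rows", "kwargs": {"steps": [1,1,0,0,0,1,1,0,0,0,1,1,0,0,0,1,1,0,0,0,1,1,0,0,0,1,1,0,0,0,1,1,-0.5,0,0,1,1,-0.5,0,0,1,1,-0.5,0,0,1,1,-0.5,0,0]}}

```text
time: 4.2
position: [0.3397, 0.2105, 0.3458]
tool_rot: [0.707, 0.707, -0.0, 0.0]
ft_force: [0.6, 0.1, 0.3]
grip_width: 0.0873
grip_force: 0.0
```

Emit:
{"fn": "play_rows", "kwargs": {"steps": [1,1,-0.5,0,0,1,1,-0.5,0,0,1,1,-0.5,0,0,1,1,-0.5,0,0,1,1,-0.5,0,0,1,1,-0.5,0,0,1,1,-0.5,0,0,1,1,-0.5,0,0,1,0,0,0,0,1,0,0,0,0]}}

```text
time: 5.2
position: [0.2202, 0.4497, 0.3454]
tool_rot: [0.707, 0.707, -0.001, 0.001]
ft_force: [0.2, 0.1, 0.5]
grip_width: 0.0867
grip_force: 0.0
```

```bash
python3 - <<'E'
from h import *
import pickle
I=[]
for n in('scene','top'):
    c=shot(n,n+'2.png'); pickle.dump(c,open(n+'2.pkl','wb'))
    a=c['image'][:,:,::-1]
    a=a[130:210,280:380] if n=='scene' else a[140:260,320:420]
    I.append(cv2.resize(a,(400,320) if n=='scene' else (400,480),interpolation=cv2.INTER_CUBIC))
I[0]=cv2.copyMakeBorder(I[0],0,160,0,0,cv2.BORDER_CONSTANT)
cv2.imwrite('pics/b2.png',np.hstack(I))
o=robot.get_obs();print(o['time'],o['position'],o['q'])
E
```

```text
5.3 [0.22065169 0.44902802 0.34563046] [ 8.90805999e-01  2.02910986e-01  1.52083333e+00 -7.06114988e-04
  1.41887632e+00  8.91893135e-01]
```

View pics/b2.png

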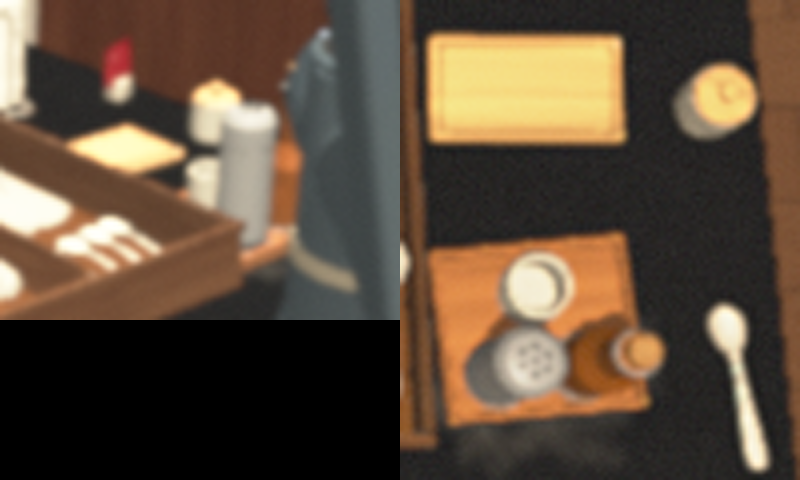

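The scene crop shows the shaker top at about (342,157), the full pot knob at (334,151) and the pot rim at (331,171). The bottle is half hidden. The top crop shows everything: board corners (327,148) to (376,176), caddy, pot rim (354,211), shaker cap (352,230), cork (380,228) and lid (401,164).

```bash
python3 - <<'E'
from h import *
import pickle
t=pickle.load(open('top2.pkl','rb'));s=pickle.load(open('scene2.pkl','rb'));s0=pickle.load(open('scene0.pkl','rb'));t0=pickle.load(open('top0.pkl','rb'))
def cnt(c,lo,hi,box,k=0):
    x0,y0,x1,y1=box;im=cv2.cvtColor(cv2.resize(c['image'][y0:y1,x0:x1],None,fx=4,fy=4,interpolation=cv2.INTER_CUBIC),cv2.COLOR_RGB2HSV)
    m=cv2.inRange(im,lo,hi)
    if k: m=cv2.morphologyEx(m,cv2.MORPH_OPEN,np.ones((k,k)))
    a=max(cv2.findContours(m,cv2.RETR_EXTERNAL,cv2.CHAIN_APPROX_NONE)[0],key=cv2.contourArea)
    return ((a.reshape(-1,2)+.5)/4-.5+[x0,y0]).astype(np.float32)
for n,c,px in (('shaker cap',t,(352.5,230)),('lid',t,(401,164)),('pot in',t,(354,211)),('caddy',t,(370,205)),('board',t,(350,160)),('dish',t,(132,208)),('bottle',t,(362,232)),('cork',t,(380,228)),('dark',t,(390,200)),('dishscene',s0,(167,239)),('lidS',s,(334,153)),('boardS',s,(311,167))):
    p=c['image'][int(px[1]),int(px[0])]; print(n,p,cv2.cvtColor(p[None,None],cv2.COLOR_RGB2HSV).ravel())
H=lambda a,b:a
def rep(n,c,lo,hi,box,k=3):
    a=cnt(c,lo,hi,box,k);r=cv2.minAreaRect(a);b=cv2.boxPoints(r);print(n,'rect',np.round(r[0],1),np.round(r[1],1),round(r[2],1),'cnt mean',a.mean(0).round(1),'circ',np.round(cv2.minEnclosingCircle(a)[0],1),round(cv2.minEnclosingCircle(a)[1],1));return b,a
b,_=rep('board',t,(15,60,120),(35,255,255),(322,140,382,185));print([onz(t,*p,.01).round(3)[:2].tolist() for p in b])
b,_=rep('caddy',t,(5,80,50),(18,255,255),(322,190,395,255));print([onz(t,*p,.016).round(3)[:2].tolist() for p in b])
rep('lid',t,(14,60,120),(35,255,255),(385,150,412,178))
rep('dish',t,(0,0,90),(180,70,255),(115,190,150,226))
rep('dishS',s0,(0,0,90),(180,70,255),(145,222,185,250))
for n,p in dict(wnap=(0,0)).items(): pass
print('lid/knob',tri(t,(403.5,162.3),s,(334.2,151)),'shaker top',tri(t,(352.5,230.5),s,(342.5,156.5)),'pot rim',onz(t,354.2,211.5,.05),'shaker',onz(t,352.5,230.5,.135),'cork',onz(t,380,228,.16),'lidc',onz(t,401.2,164.2,.05),'neck',onz(t,380,228,.16))
E
```

```text
shaker cap [204 191 174] [ 17  38 204]
lid [234 183 108] [ 18 137 234]
pot in [245 238 213] [ 23  33 245]
caddy [213 128  70] [ 12 171 213]
board [246 222 134] [ 24 116 246]
dish [216 204 183] [ 19  39 216]
bottle [114  84  67] [ 11 105 114]
cork [223 162  94] [ 16 148 223]
dark [38 36 34] [15 27 38]
dishscene [236 231 215] [ 23  23 236]
lidS [253 228 156] [ 22  98 253]
boardS [255 252 199] [ 28  56 255]
board rect [351.  161.7] [49.9 27.6] 0.4 cnt mean [350.8 161.8] circ [351.1 161.9] 27.7
[[0.524, -0.204], [0.614, -0.209], [0.608, -0.367], [0.518, -0.36]]
caddy rect [354.1 221. ] [62.8 65. ] 90.0 cnt mean [346.1 222.8] circ [347.4 221. ] 40.6
[[0.478, -0.187], [0.472, -0.387], [0.28, -0.371], [0.285, -0.176]]
lid rect [399.9 164.8] [17.9 19. ] 11.7 cnt mean [398.2 165.7] circ [399.1 165.4] 10.3
dish rect [131.1 208. ] [26.2 17. ] 90.0 cnt mean [132.7 208. ] circ [134.9 208. ] 13.7
dishS rect [167.9 238. ] [16.6 28.1] 77.9 cnt mean [167.8 238.3] circ [168.1 238.8] 14.3
lid/knob (array([ 0.54764851, -0.43376865,  0.05161605]), np.float64(0.0009006272755751457)) shaker top (array([ 0.33959843, -0.24636681,  0.13668082]), np.float64(0.0032609730650467027)) pot rim [ 0.40257126 -0.27430601  0.05      ] shaker [ 0.34087031 -0.24559982  0.135     ] cork [ 0.34373082 -0.31276581  0.16      ] lidc [ 0.54266915 -0.4265875   0.05      ] neck [ 0.34373082 -0.31276581  0.16      ]
```

View pics/scene2.png

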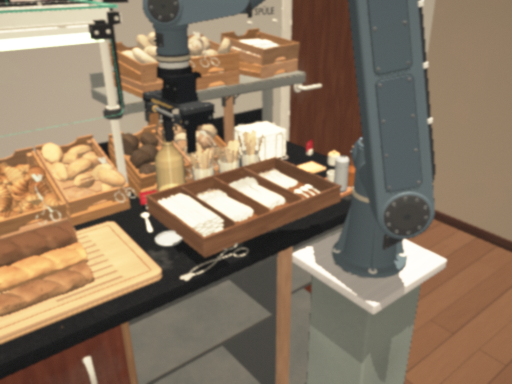

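View pics/top2.png

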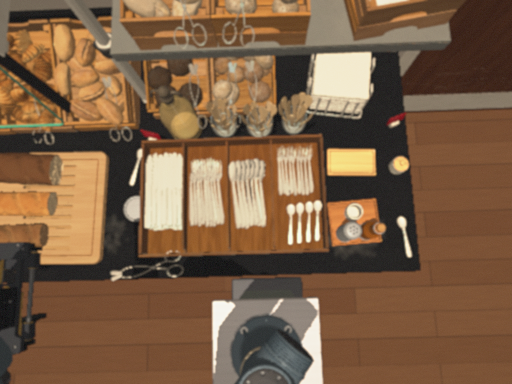

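The scene view shows the dish fully at about (168,238), and the top view shows its right part cut off by the tray wall. Next I'll compare estimates and the shelf and holder obstacles.

```bash
python3 - <<'E'
from h import *
import pickle
t=pickle.load(open('top2.pkl','rb'));s=pickle.load(open('scene2.pkl','rb'));s0=pickle.load(open('scene0.pkl','rb'))
r=lambda a:np.round(a,4).tolist()
print('board c',r(onz(t,351,161.7,.01)))
C=np.array([onz(t,*p,.016)[:2] for p in ((327.5,202),(376.5,198.5),(382.5,241.5),(331.8,246.5))])
print('caddy corners',r(C),'c',r(C.mean(0)))
y=(C[0]-C[1]+C[3]-C[2]); x=(C[0]-C[3]+C[1]-C[2]); print('len',np.linalg.norm(y)/2,np.linalg.norm(x)/2,'yaw from y',np.arctan2(-y[0],y[1]),'from x',np.arctan2(x[1],x[0]))
a=(np.arctan2(-y[0],y[1])+np.arctan2(x[1],x[0]))/2;R=np.array([[np.cos(a),-np.sin(a)],[np.sin(a),np.cos(a)]]);c=C.mean(0)
for n,p in dict(FL=(-.032,.033),FR=(-.032,-.033),rear=(.028,0)).items(): print(n,r(c+R@p))
print('dish top',r(onz(t,135.3,208,.008)),'scene',r(onz(s0,167.9,238,.008)), 'tri',tri(t,(135.3,208),s0,(167.9,238)))
# rim contour fit scene: contour to plane
im=cv2.cvtColor(cv2.resize(s0['image'][222:250,145:185],None,fx=4,fy=4,interpolation=cv2.INTER_CUBIC),cv2.COLOR_RGB2HSV)
m=cv2.inRange(im,(0,0,90),(180,70,255));m=cv2.morphologyEx(m,cv2.MORPH_OPEN,np.ones((3,3)))
k=max(cv2.findContours(m,0,1)[0],key=cv2.contourArea).reshape(-1,2)
P=np.array([onz(s0,(u+.5)/4-.5+145,(v+.5)/4-.5+222,.008)[:2] for u,v in k]).astype(np.float32)
print('dish circle scene',cv2.minEnclosingCircle(P),P.min(0),P.max(0))
print('pot rim tri',tri(t,(354.2,211.5),s,(331.2,171)))
print('board corner tri',tri(t,(327,148.5),s,(311,161)), tri(t,(327,175.8),s,(296.5,167)),tri(t,(376,149),s,(326.5,167.5)))
print('shelf R corner tri',tri(t,(452,45),s,(305,73)),'napkin front right top',tri(t,(369,95),s,(284,124)))
print('tray corner',tri(t,(327,136),s,(290,158)),tri(t,(328,254),s,(341,187)))
print('bottle body axis guess', r(onz(t,362,232,.04)))
E
```

```text
board c [0.566, -0.2851, 0.01]
caddy corners [[0.4386, -0.2024], [0.4448, -0.3539], [0.3126, -0.3612], [0.302, -0.2074]] c [0.3745, -0.2812]
len 0.1528309050850544 0.13451746384909344 yaw from y 0.054978408706376936 from x 0.045816945208493165
FL [0.3409, -0.2499]
FR [0.3442, -0.3158]
rear [0.4025, -0.2798]
dish top [0.4395, 0.3991, 0.008] scene [0.432, 0.4021, 0.008] tri (array([0.43944726, 0.39967362, 0.00394757]), np.float64(0.002167751394823799))
dish circle scene ((0.43251076340675354, 0.3977051377296448), 0.0490911602973938) [0.38530865 0.36470002] [0.47981122 0.44370788]
pot rim tri (array([ 0.40447308, -0.27123231,  0.05316897]), np.float64(0.006456949945240495))
board corner tri (array([ 0.55620691, -0.23693211,  0.06278525]), np.float64(0.10441930046334104)) (array([ 0.51548511, -0.19744888,  0.05250158]), np.float64(0.005746085056831486)) (array([ 0.59336115, -0.39889917, -0.02611295]), np.float64(0.060286160689866294))
shelf R corner tri (array([ 0.75992862, -0.46093458,  0.33420987]), np.float64(0.007386423137703849)) napkin front right top (array([ 0.72657214, -0.31557976,  0.14715949]), np.float64(0.003803643227410153))
tray corner (array([ 0.62080016, -0.22289843,  0.05434765]), np.float64(0.04783335506563719)) (array([ 0.28081069, -0.18707486,  0.05707436]), np.float64(0.002671162263660596))
bottle body axis guess [0.3417, -0.2955, 0.04]
```

Emit:
{"fn": "play_rows", "kwargs": {"steps": [1,-1,1,0,0,1,-1,1,0,0,1,-1,1,0,0,1,-1,1,0,0,1,-1,1,0,0,1,-1,1,0,0,1,-1,0,0,0,1,-1,0,0,0,1,-1,0,0,0,1,-1,0,0,0]}}

```text
time: 6.3
position: [0.3997, 0.1475, 0.346]
tool_rot: [0.708, 0.706, -0.0, 0.0]
ft_force: [0.2, -0.5, -0.7]
grip_width: 0.0872
grip_force: 0.0
```

Emit:
{"fn": "play_rows", "kwargs": {"steps": [1,-1,0,0,0,1,-1,0,0,0,1,-1,0,0,0,1,-1,0,0,0,1,-1,0,0,0,1,-1,0,0,0,1,-1,0,0,0,1,-1,0,0,0,1,-1,0,0,0,1,-1,0,0,0]}}

```text
time: 7.3
position: [0.3988, -0.1521, 0.3462]
tool_rot: [0.708, 0.706, -0.0, 0.0]
ft_force: [0.7, -0.6, -0.1]
grip_width: 0.087
grip_force: 0.0
```

Emit:
{"fn": "play_rows", "kwargs": {"steps": [1,-1,-0.375,0,0,1,-1,-0.375,0,0,1,-1,-0.375,0,0,1,-1,-0.375,0,0,1,-1,-0.375,0,0,1,-0.47,0,0,0,1,0,0,1,0,1,0,0,1,0,1,0,0,1,0,1,0,0,0,0]}}

```text
time: 8.3
position: [0.3415, -0.3113, 0.2527]
tool_rot: [0.708, 0.707, 0.001, -0.005]
ft_force: [-0.3, 0.4, 0.4]
grip_width: 0.0867
grip_force: 0.0
```

Emit:
{"fn": "play_rows", "kwargs": {"steps": [1,0,0,1,0,1,0,0,1,0,1,0,0,1,0,1,0,0,0.8,0,1,0,0,0.6,0,1,0,0,0.5,0,1,0,0,0.35,0,1,0,0,0,0,1,0,0,0,0,1,0,0,0,0]}}

```text
time: 9.3
position: [0.3443, -0.3149, 0.0994]
tool_rot: [0.707, 0.707, -0.0, 0.001]
ft_force: [0.6, 0.5, 0.3]
grip_width: 0.0871
grip_force: 0.0
```

Emit:
{"fn": "play_rows", "kwargs": {"steps": [-1,0,0,0,0,-1,0,0,0,0,-1,0,0,0,0,-1,0,0,0,0,-1,0,0,0,0,-1,0,0,0,0,-1,0,0,0,0,-1,0,0,0,0,-1,0,0,0,0,-1,0,0,0,0], "grip_force": 20}}

```text
time: 10.3
position: [0.3438, -0.314, 0.0984]
tool_rot: [0.707, 0.707, 0.0, 0.0]
ft_force: [0.3, 0.3, 0.1]
grip_width: 0.0297
grip_force: 20.0
```

Emit:
{"fn": "play_rows", "kwargs": {"steps": [-1,0,0,-0.3,0,-1,0,0,-0.6,0,-1,0,0,-0.8,0,-1,0,0,-0.8,0,-1,0,0,-0.5,0,-1,-0.08,0.4,0,0,-1,-0.08,0.8,0,0,-1,-0.08,0.8,0,0,-1,-0.07,0.8,0,0,-1,-0.06,0.8,0,0]}}

```text
time: 11.3
position: [0.4529, -0.3246, 0.1871]
tool_rot: [0.707, 0.707, 0.0, -0.001]
ft_force: [-0.2, -0.4, -3.5]
grip_width: 0.0295
grip_force: 20.0
```

Emit:
{"fn": "play_rows", "kwargs": {"steps": [-1,0,0.8,0,0,-1,0,0.8,0,0,-1,0,0.8,0,0,-1,0,0.8,0,0,-1,0,0.57,0,0,-1,0,0,0.9,0,-1,0,0,0.8,0,-1,0,0,0.5,0,-1,0,0,0.2,0,-1,0,0,0,0]}}

```text
time: 12.3
position: [0.5645, -0.3247, 0.115]
tool_rot: [0.707, 0.707, -0.0, -0.001]
ft_force: [-0.4, -0.3, -3.6]
grip_width: 0.0296
grip_force: 20.0
```

```bash
python3 - <<'E'
from h import *
a=shot('scene')['image'][120:210,270:390,::-1];b=shot('top')['image'][130:260,310:430,::-1]
cv2.imwrite('pics/b3.png',np.hstack([cv2.resize(a,(400,300)),cv2.resize(b,(277,300),interpolation=2)]))
o=robot.get_obs();print(o['position'],o['ft_force'],o['grip_width'])
E
```

```text
[ 0.56558288 -0.32575438  0.11715056] [-0.13329754 -0.57849067 -2.29491059] 0.0298662513582691
```

View pics/b3.png

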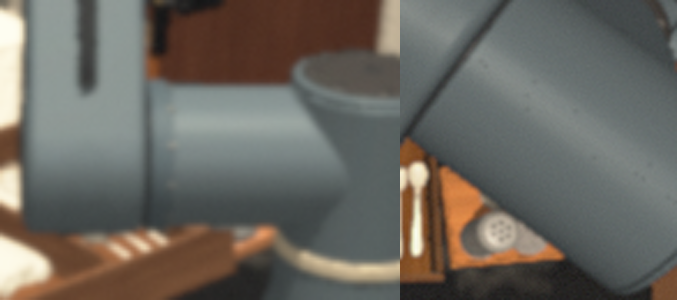

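The picture shows both views covered by the arm, with the shaker still in place. The wrist force confirms the bottle is held, so I'll lower it by feel.

Emit:
{"fn": "play_rows", "kwargs": {"steps": [-1,0,0,0.2,0,-1,0,0,0.1,0,-1,0,0,0.1,0,-1,0,0,0.06,0,-1,0,0,0.04,0,-1,0,0,0,0,-1,0,0,0,0,-1,0,0,0,0,-1,0,0,0,0,-1,0,0,0,0]}}

```text
time: 13.4
position: [0.5649, -0.3252, 0.1016]
tool_rot: [0.707, 0.707, 0.0, 0.0]
ft_force: [0.4, -0.3, -2.9]
grip_width: 0.0293
grip_force: 20.0
```

Emit:
{"fn": "play_rows", "kwargs": {"steps": [-1,0,0,0.04,0,-1,0,0,0.04,0,-1,0,0,0,0,-1,0,0,0,0,-1,0,0,0,0,-1,0,0,0,0,-1,0,0,0,0,-1,0,0,0,0,-1,0,0,0,0,-1,0,0,0,0]}}

```text
time: 14.4
position: [0.5655, -0.3256, 0.1004]
tool_rot: [0.707, 0.707, 0.0, 0.001]
ft_force: [-0.3, 0.1, 5.2]
grip_width: 0.0298
grip_force: 20.0
```

Emit:
{"fn": "play_rows", "kwargs": {"steps": [1,0,0,0,0,1,0,0,0,0,1,0,0,0,0,1,0,0,0,0,1,0,0,0,0,1,0,0,0,0,1,0,0,-0.3,0,1,0,0,-0.9,0,1,0,0,-0.9,0,1,0,0,-0.9,0]}}

```text
time: 15.4
position: [0.5649, -0.3252, 0.1906]
tool_rot: [0.707, 0.707, 0.0, 0.0]
ft_force: [0.8, -1.3, 0.6]
grip_width: 0.0864
grip_force: 0.0
```

Emit:
{"fn": "play_rows", "kwargs": {"steps": [1,0,-0.5,0,0,1,0.4,-1,0,0,1,0.4,-1,0,0,1,0.4,-1,0,0,1,0.4,-1,0,0,1,0.4,-1,0,0,1,0.4,-1,0,0,1,0.23,-0.98,0,0,1,0,0,0.3,0,1,0,0,0,0]}}

```text
time: 16.4
position: [0.3403, -0.2463, 0.1801]
tool_rot: [0.707, 0.707, 0.0, 0.0]
ft_force: [1.5, 0.0, -0.2]
grip_width: 0.0872
grip_force: 0.0
```

Emit:
{"fn": "play_rows", "kwargs": {"steps": [1,0,0,0.9,0,1,0,0,0.9,0,1,0,0,0.7,0,1,0,0,0.5,0,1,0,0,0.3,0,1,0,0,0.13,0,1,0,0,0,0,1,0,0,0,0,-1,0,0,0,0,-1,0,0,0,0]}}

```text
time: 17.4
position: [0.3408, -0.2466, 0.0777]
tool_rot: [0.707, 0.707, -0.0, 0.001]
ft_force: [-0.2, 0.1, -1.3]
grip_width: 0.0779
grip_force: 0.0
```

Emit:
{"fn": "play_rows", "kwargs": {"steps": [-1,0,0,0,0,-1,0,0,0,0,-1,0,0,0,0,-1,0,0,0,0,-1,0,0,0,0,-1,0,0,0,0,-1,0,0,0,0,-1,0,0,-0.2,0,-1,0,0,-0.3,0,-1,0,0,0,0]}}

```text
time: 18.4
position: [0.3408, -0.2467, 0.0931]
tool_rot: [0.707, 0.707, -0.0, 0.001]
ft_force: [-0.7, -0.4, -2.3]
grip_width: 0.0494
grip_force: 20.0
```

Emit:
{"fn": "play_rows", "kwargs": {"steps": [-1,0,0,-0.6,0,-1,0,0,-0.9,0,-1,0,0,-0.9,0,-1,0,0.4,0,0,-1,0.06,0.8,0,0,-1,0,0.8,0,0,-1,0,0.8,0,0,-1,0,0.8,0,0,-1,0,0.8,0,0,-1,0,0.8,0,0]}}

```text
time: 19.4
position: [0.4974, -0.2436, 0.1624]
tool_rot: [0.707, 0.707, -0.0, -0.001]
ft_force: [-0.2, -0.2, -2.6]
grip_width: 0.049
grip_force: 20.0
```

Emit:
{"fn": "play_rows", "kwargs": {"steps": [-1,0,0.8,0,0,-1,0,0.8,0,0,-1,0,0.67,0,0,-1,0,0,0.8,0,-1,0,0,0.8,0,-1,0,0,0.6,0,-1,0,0,0.35,0,-1,0,0,0.2,0,-1,0,0,0,0,-1,0,0,0,0]}}

```text
time: 20.4
position: [0.5652, -0.2448, 0.0821]
tool_rot: [0.707, 0.707, 0.0, 0.001]
ft_force: [0.0, -0.2, -2.6]
grip_width: 0.0492
grip_force: 20.0
```

Emit:
{"fn": "play_rows", "kwargs": {"steps": [-1,0,0,0.05,0,-1,0,0,0.04,0,-1,0,0,0,0,-1,0,0,0,0,-1,0,0,0,0,-1,0,0,0,0,-1,0,0,0,0,-1,0,0,0,0,-1,0,0,0,0,-1,0,0,0,0]}}

```text
time: 21.4
position: [0.5648, -0.2447, 0.0793]
tool_rot: [0.707, 0.707, 0.0, 0.0]
ft_force: [-0.0, 0.5, 0.7]
grip_width: 0.0495
grip_force: 20.0
```

Emit:
{"fn": "play_rows", "kwargs": {"steps": [1,0,0,0,0,1,0,0,0,0,1,0,0,0,0,1,0,0,0,0,1,0,0,-0.2,0,1,0,0,-0.8,0,1,0,0,-1,0,1,0,0,-1,0,1,0,0,0,0,1,0,-0.5,0,0]}}

```text
time: 22.4
position: [0.5516, -0.2452, 0.1704]
tool_rot: [0.707, 0.707, 0.001, 0.003]
ft_force: [-0.6, 0.4, -0.1]
grip_width: 0.0869
grip_force: 0.0
```

Emit:
{"fn": "play_rows", "kwargs": {"steps": [1,-0.2,-1,0,0,1,-0.2,-1,0,0,1,-0.2,-1,0,0,1,-0.2,-1,0,0,1,-0.2,-0.9,0,0,1,0,0,1,0,1,0,0,1,0,1,0,0,0.8,0,1,0,0,0,0,1,0,0,0,0]}}

```text
time: 23.4
position: [0.4024, -0.2742, 0.0848]
tool_rot: [0.707, 0.707, 0.0, -0.001]
ft_force: [-0.5, -0.1, 0.4]
grip_width: 0.087
grip_force: 0.0
```

```bash
python3 - <<'E'
from h import *
a=shot('scene')['image'][110:200,260:380,::-1];b=shot('top')['image'][130:260,310:430,::-1]
cv2.imwrite('pics/b4.png',np.hstack([cv2.resize(a,(533,400)),cv2.resize(b,(267,290),interpolation=2) if 0 else cv2.copyMakeBorder(cv2.resize(b,(267,290),interpolation=2),0,110,0,0,0)]))
o=robot.get_obs();print(o['time'],o['position'],o['ft_force'],o['grip_width'])
E
```

```text
23.5 [ 0.40325081 -0.27508197  0.08589824] [-0.98674369  0.62773978 -0.38726831] 0.08686709381847936
```

View pics/b4.png

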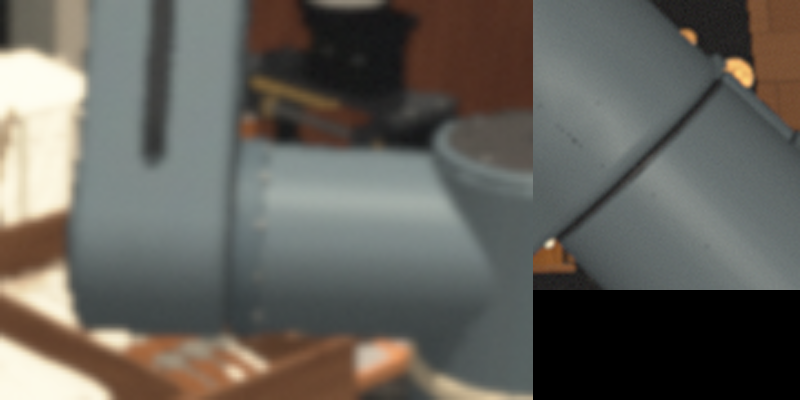

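The arm covers the pot, but the cork is visible upright over the board. The pot measurement from before still holds.

Emit:
{"fn": "play_rows", "kwargs": {"steps": [1,0,0,0.9,0,1,0,0,0.6,0,1,0,0,0.4,0,1,0,0,0.25,0,1,0,0,0,0,-1,0,0,0,0,-1,0,0,0,0,-1,0,0,0,0,-1,0,0,0,0,-1,0,0,0,0]}}

```text
time: 24.5
position: [0.4027, -0.2746, 0.0207]
tool_rot: [0.707, 0.707, -0.0, 0.0]
ft_force: [0.6, 0.6, 0.2]
grip_width: 0.055
grip_force: 0.0
```

Emit:
{"fn": "play_rows", "kwargs": {"steps": [-1,0,0,0,0,-1,0,0,0,0,-1,0,0,0,0,-1,0,0,0,0,-1,0,0,-0.2,0,-1,0,0,-0.3,0,-1,0,0,-0.6,0,-1,0,0,-0.9,0,-1,0,0,-0.9,0,-1,0,0,-0.9,0]}}

```text
time: 25.5
position: [0.4023, -0.2741, 0.136]
tool_rot: [0.707, 0.707, 0.0, -0.0]
ft_force: [-0.5, -0.6, -0.3]
grip_width: 0.0457
grip_force: 20.0
```

Emit:
{"fn": "play_rows", "kwargs": {"steps": [-1,0,0,0,0,-1,0,0,0,0,-1,0.4,0,0,0,-1,0.8,0,0,0,-1,0.9,0.1,0,0,-1,0.9,0.1,0,0,-1,0.9,0.1,0,0,-1,0.9,0.1,0,0,-1,0.9,0.1,0,0,-1,0.9,0.1,0,0]}}

```text
time: 26.5
position: [0.4188, -0.074, 0.1332]
tool_rot: [0.707, 0.707, -0.001, -0.002]
ft_force: [0.7, 0.1, -1.6]
grip_width: 0.0456
grip_force: 20.0
```

Emit:
{"fn": "play_rows", "kwargs": {"steps": [-1,0.9,0.1,0,0,-1,0.9,0.1,0,0,-1,0.9,0.1,0,0,-1,0.9,0.1,0,0,-1,0.9,0.1,0,0,-1,0.9,0.1,0,0,-1,0.9,0,0,0,-1,0.9,0,0,0,-1,0.9,0,0,0,-1,0.6,0,0,0]}}

```text
time: 27.5
position: [0.4362, 0.1864, 0.133]
tool_rot: [0.707, 0.708, -0.002, -0.001]
ft_force: [-0.0, 0.1, -0.5]
grip_width: 0.0461
grip_force: 20.0
```

```bash
python3 - <<'E'
from h import *
import pickle
s=shot('scene');t=shot('top');pickle.dump((s,t),open('3.pkl','wb'))
o=robot.get_obs();print(o['time'],o['position'],o['ft_force'],o['grip_width'],proj(s,o['position']),proj(t,o['position']))
a=s['image'][160:250,120:260,::-1];a=cv2.resize(a,(560,360),interpolation=2)
b=cv2.resize(t['image'][150:240,310:390,::-1],(240,270),interpolation=2)
cv2.imwrite('pics/b5.png',np.hstack([a,cv2.copyMakeBorder(b,0,90,0,0,0)]))
E
```

```text
27.6 [0.43644868 0.18654882 0.13306763] [ 0.2808589   0.20731226 -1.75722558] 0.0458203180641907 [[225.01392504 180.63148865]] [[194.53317654 200.83160989]]
```

View pics/b5.png

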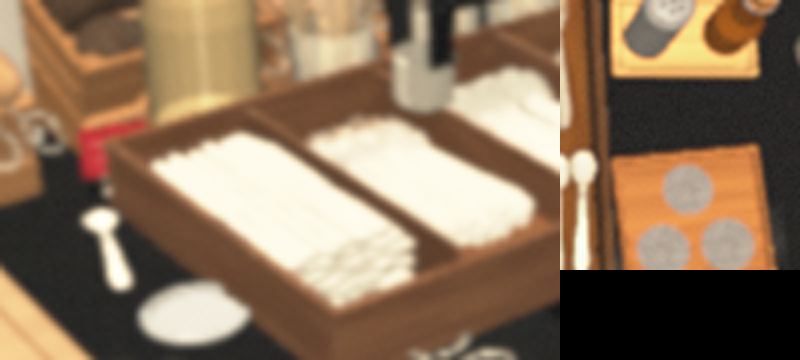

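The pot hangs upright between the fingers at scene (226,180), and the TCP projects to (225,181). The bottle and shaker stand on the board, and the three pads are now clear in the top view, so I'll measure them and the dish.

```bash
python3 - <<'E'
from h import *
import pickle
s,t=pickle.load(open('3.pkl','rb'))
im=cv2.resize(t['image'][195:250,325:390],None,fx=4,fy=4,interpolation=2);h=cv2.cvtColor(im,cv2.COLOR_RGB2HSV)
m=cv2.inRange(h,(0,0,90),(180,80,255));n,l,st,ce=cv2.connectedComponentsWithStats(m)
for i in range(1,n):
    if 1500<st[i,4]<6000: u,v=(ce[i]+.5)/4-.5+[325,195];print('pad',st[i,2:],onz(t,u,v,.008).round(4)[:2],(u.round(1),v.round(1)))
def circ(c,box,lo,hi,z):
    x0,y0,x1,y1=box;h=cv2.cvtColor(cv2.resize(c['image'][y0:y1,x0:x1],None,fx=4,fy=4,interpolation=2),cv2.COLOR_RGB2HSV)
    k=max(cv2.findContours(cv2.morphologyEx(cv2.inRange(h,lo,hi),2,np.ones((5,5))),0,1)[0],key=cv2.contourArea).reshape(-1,2)
    return np.array([onz(c,(u+.5)/4-.5+x0,(v+.5)/4-.5+y0,z)[:2] for u,v in k])
for nm,c,b in(('top',t,(115,190,145,226)),('scene',s,(145,224,190,252))):
    P=circ(c,b,(0,0,100),(180,70,255),.008);print(nm,P.min(0).round(4),P.max(0).round(4),np.array(cv2.fitEllipse(P.astype(np.float32)*1000)[0]).round(1),np.array(cv2.fitEllipse(P.astype(np.float32)*1000)[1]).round(1))
P=circ(t,(388,150,415,180),(12,90,150),(30,255,255),.05);print('lid',P.min(0),P.max(0))
b=cv2.resize(t['image'][145:185,320:420,::-1],(800,320),interpolation=2);cv2.imwrite('pics/b6.png',b)
E
```

```text
pad [  63   62 3070] [ 0.4038 -0.2778] (np.float64(352.1), np.float64(212.7))
pad [  66   66 3484] [ 0.3455 -0.3144] (np.float64(365.5), np.float64(231.3))
pad [  66   66 3417] [ 0.3416 -0.2486] (np.float64(344.0), np.float64(233.2))
top [0.4302 0.4103] [0.4573 0.4514] [445.3 435. ] [19.7 46.6]
scene [0.3858 0.3647] [0.4796 0.4436] [432.9 402.1] [79.6 95.7]
lid [ 0.52023836 -0.4494165 ] [ 0.56972502 -0.40090172]
```

View pics/b6.png

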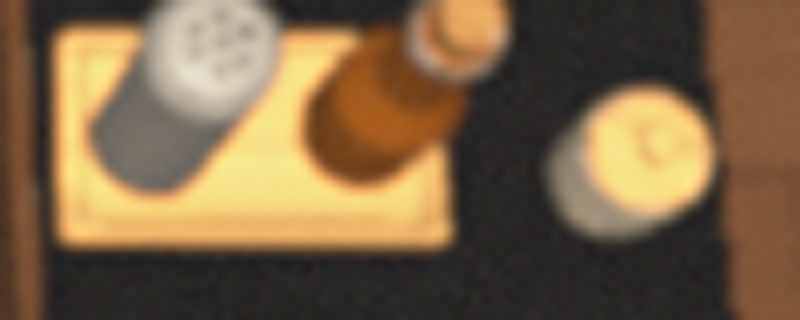

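The last picture shows the bottle and shaker upright on the board and the full pot lid at about (401,164) in the top view. Next I'll go to the dish.

Emit:
{"fn": "play_rows", "kwargs": {"steps": [-1,0.4,0,0,0,-1,0.9,0,0,0,-1,1,0,0,0,-1,1,0,0,0,-1,1,0,0,0,-1,1,0,0,0,-1,1,0,0,0,-1,0.5,0,0,0,-1,0.3,0,0,0,-1,0,0,0.5,0]}}

```text
time: 28.6
position: [0.4399, 0.3988, 0.1207]
tool_rot: [0.707, 0.707, 0.002, 0.001]
ft_force: [-0.0, 0.2, -0.9]
grip_width: 0.0457
grip_force: 20.0
```

Emit:
{"fn": "play_rows", "kwargs": {"steps": [-1,0,0,0.8,0,-1,0,0,0.8,0,-1,0,0,0.6,0,-1,0,0,0.5,0,-1,0,0,0.35,0,-1,0,0,0.2,0,-1,0,0,0,0,-1,0,0,0,0,-1,0,0,0,0,-1,0,0,0,0]}}

```text
time: 29.6
position: [0.4391, 0.3979, 0.0227]
tool_rot: [0.707, 0.707, 0.001, 0.0]
ft_force: [1.0, -0.3, -0.9]
grip_width: 0.0459
grip_force: 20.0
```

```bash
python3 - <<'E'
from h import *
s=shot('scene');t=shot('top')
o=robot.get_obs();print(o['time'],o['position'],o['ft_force'],o['grip_width'],proj(s,o['position']))
print('pot base expected at', proj(s,[[.437,.4,.008]]))
a=cv2.resize(s['image'][195:255,125:205,::-1],(560,420),interpolation=2)
cv2.imwrite('pics/b7.png',a)
E
```

```text
29.7 [0.43879612 0.39777686 0.02249244] [-0.34145661  0.75559743 -1.04938573] 0.045834675376061465 [[167.67389385 232.4396284 ]]
pot base expected at [[167.73039182 237.09503993]]
```

View pics/b7.png

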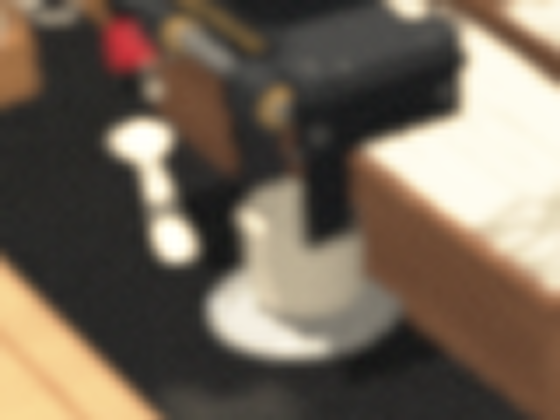

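The pot sits centred over the dish: in the crop its foot centre is at about x=305 and the dish centre at about x=305, with the front gap as expected. I'll lower it the last few millimetres.

Emit:
{"fn": "play_rows", "kwargs": {"steps": [-1,0,0,0.08,0,-1,0,0,0.06,0,-1,0,0,0.03,0,-1,0,0,0,0,-1,0,0,0,0,-1,0,0,0,0,-1,0,0,0,0,-1,0,0,0,0,-1,0,0,0,0,-1,0,0,0,0]}}

```text
time: 30.7
position: [0.4386, 0.3975, 0.0169]
tool_rot: [0.707, 0.707, 0.0, -0.0]
ft_force: [-0.1, 0.7, -0.7]
grip_width: 0.0459
grip_force: 20.0
```

Emit:
{"fn": "play_rows", "kwargs": {"steps": [-1,0,0,0.03,0,-1,0,0,0,0,-1,0,0,0,0,-1,0,0,0.02,0,-1,0,0,0,0,-1,0,0,0,0,-1,0,0,0,0,-1,0,0,0,0,-1,0,0,0,0,-1,0,0,0,0]}}

```text
time: 31.7
position: [0.4388, 0.3976, 0.0164]
tool_rot: [0.707, 0.707, 0.0, 0.0]
ft_force: [-1.1, -1.4, 8.3]
grip_width: 0.0461
grip_force: 20.0
```

Emit:
{"fn": "play_rows", "kwargs": {"steps": [1,0,0,0,0,1,0,0,0,0,1,0,0,0,0,1,0,0,0,0,1,0,0,-0.2,0,1,0,0,-0.8,0,1,0,0,-1,0,1,0,0,-1,0,1,0,0,-1,0,1,0,0,-1,0]}}

```text
time: 32.7
position: [0.4384, 0.3974, 0.1669]
tool_rot: [0.707, 0.707, 0.0, -0.0]
ft_force: [1.1, -0.6, -0.6]
grip_width: 0.0869
grip_force: 0.0
```

Emit:
{"fn": "play_rows", "kwargs": {"steps": [1,-0.5,0,-1,0,1,-1,0,-0.6,0,1,-1,0,0,0,1,-1,0,0,0,1,-1,0,0,0,1,-1,0,0,0,1,-1,0,0,0,1,-1,0,0,0,1,-1,0,0,0,1,-1,0,0,0]}}

```text
time: 33.7
position: [0.4384, 0.1114, 0.2137]
tool_rot: [0.707, 0.707, 0.0, 0.0]
ft_force: [-0.7, -0.1, -1.0]
grip_width: 0.0872
grip_force: 0.0
```

```bash
python3 - <<'E'
from h import *
s=shot('scene');o=robot.get_obs();print(o['time'],o['position'],o['grip_width'])
im=cv2.resize(s['image'][220:255,145:190],None,fx=8,fy=8,interpolation=2)
cv2.imwrite('pics/b8.png',im[:,:,::-1])
print('expect rim c',proj(s,[[.4388,.3976,.046],[.4388,.3976,.004]]))
E
```

```text
33.75 [0.43848953 0.10782733 0.21365269] 0.08715550810321934
expect rim c [[167.0248829  225.57600365]
 [168.27084902 237.73596852]]
```

View pics/b8.png

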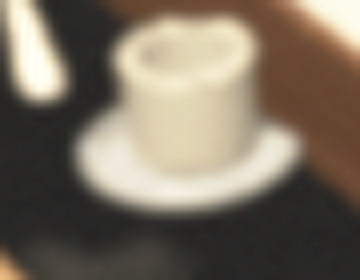

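The empty pot stands upright in the middle of the dish, with its base centre at about x=188 and the dish spanning 73 to 300 in the crop. The full pot is next.

Emit:
{"fn": "play_rows", "kwargs": {"steps": [1,-1,0,0,0,1,-1,0,0,0,1,-1,0,0,0,1,-1,0,0,0,1,-1,0,0,0,1,-1,0,0,0,1,-1,0,0,0,1,-1,0,0,0,1,-1,0.2,0,0,1,-1,0.4,0,0]}}

```text
time: 34.75
position: [0.4559, -0.1883, 0.2137]
tool_rot: [0.707, 0.707, -0.0, -0.0]
ft_force: [-0.2, 0.1, -0.8]
grip_width: 0.0873
grip_force: 0.0
```

Emit:
{"fn": "play_rows", "kwargs": {"steps": [1,-1,0.5,0,0,1,-1,0.5,0,0,1,-1,0.5,0,0,1,-1,0.5,0,0,1,-1,0.5,0,0,1,-1,0.45,0,0,1,-1,0,0,0,1,-0.8,0,0,0,1,0,0,0,0,1,0,0,0,0]}}

```text
time: 35.75
position: [0.5447, -0.421, 0.213]
tool_rot: [0.707, 0.707, 0.0, -0.001]
ft_force: [0.1, 0.5, 0.1]
grip_width: 0.0873
grip_force: 0.0
```

Emit:
{"fn": "play_rows", "kwargs": {"steps": [1,-0.17,0,0.8,0,1,0,0,1,0,1,0,0,1,0,1,0,0,1,0,1,0,0,1,0,1,0,0,0.7,0,1,0,0,0.5,0,1,0,0,0.3,0,1,0,0,0.2,0,1,0,0,0.15,0]}}

```text
time: 36.75
position: [0.5456, -0.4267, 0.0144]
tool_rot: [0.707, 0.707, 0.0, 0.001]
ft_force: [0.3, 0.2, 0.6]
grip_width: 0.0871
grip_force: 0.0
```

Emit:
{"fn": "play_rows", "kwargs": {"steps": [1,0,0,0,0,-1,0,0,0,0,-1,0,0,0,0,-1,0,0,0,0,-1,0,0,0,0,-1,0,0,0,0,-1,0,0,0,0,-1,0,0,0,0,-1,0,0,0,0,-1,0,0,0,0]}}

```text
time: 37.75
position: [0.5451, -0.4266, 0.0139]
tool_rot: [0.707, 0.707, -0.0, 0.0]
ft_force: [0.1, -0.0, 0.4]
grip_width: 0.0454
grip_force: 20.0
```

Emit:
{"fn": "play_rows", "kwargs": {"steps": [-1,0,0,-0.3,0,-1,0,0,-0.7,0,-1,0,0,-0.9,0,-1,0,0,-0.9,0,-1,0,0,-0.9,0,-1,0,-0.5,0,0,-1,0,-0.9,0,0,-1,0,-0.9,0,0,-1,0,-0.9,0,0,-1,0,-0.9,0,0]}}

```text
time: 38.75
position: [0.4209, -0.4262, 0.1251]
tool_rot: [0.707, 0.707, -0.0, -0.0]
ft_force: [0.1, -0.2, -2.0]
grip_width: 0.045
grip_force: 20.0
```

Emit:
{"fn": "play_rows", "kwargs": {"steps": [-1,0.5,-0.6,0,0,-1,0.9,0,0,0,-1,0.9,0,0,0,-1,0.9,0,0,0,-1,0.9,0,0,0,-1,0.7,0,0,0,-1,0.2,0,0.6,0,-1,0,0,0.8,0,-1,0,0,0.8,0,-1,0,0,0,0]}}

```text
time: 39.75
position: [0.4028, -0.275, 0.0569]
tool_rot: [0.707, 0.707, 0.0, -0.003]
ft_force: [-0.0, 0.4, -2.0]
grip_width: 0.0454
grip_force: 20.0
```

Emit:
{"fn": "play_rows", "kwargs": {"steps": [-1,-0.08,0.03,0.5,0,-1,0,0,0.3,0,-1,0,0,0.2,0,-1,0,0,0.1,0,-1,0,0,0,0,-1,0,0,0,0,-1,0,0,0,0,-1,0,0,0,0,-1,0,0,0,0,-1,0,0,0,0]}}

```text
time: 40.75
position: [0.405, -0.279, 0.026]
tool_rot: [0.707, 0.707, -0.0, 0.0]
ft_force: [-1.1, 0.7, -1.2]
grip_width: 0.0449
grip_force: 20.0
```

Emit:
{"fn": "play_rows", "kwargs": {"steps": [-1,0,-0.03,0.08,0,-1,0.03,0,0.04,0,-1,0,0,0.02,0,-1,0,0,0.01,0,-1,0,0,0,0,-1,0,0,0,0,-1,0,0,0,0,-1,0,0,0,0,-1,0,0,0,0,-1,0,0,0,0]}}

```text
time: 41.75
position: [0.404, -0.278, 0.0218]
tool_rot: [0.707, 0.707, -0.0, -0.0]
ft_force: [-1.4, 0.8, 5.9]
grip_width: 0.0455
grip_force: 20.0
```

Emit:
{"fn": "play_rows", "kwargs": {"steps": [1,0,0,0,0,1,0,0,0,0,1,0,0,0,0,1,0,0,0,0,1,0,0,-0.3,0,1,0,0,-1,0,1,0,0,-1,0,1,0,0,-1,0,1,0,0,-1,0,1,0,0,-1,0]}}

```text
time: 42.75
position: [0.4039, -0.2778, 0.1822]
tool_rot: [0.707, 0.707, 0.0, 0.0]
ft_force: [0.6, -0.5, 0.3]
grip_width: 0.0867
grip_force: 0.0
```

Emit:
{"fn": "play_rows", "kwargs": {"steps": [1,0.2,0.5,0,0,1,0.2,1,0,0,1,0.2,1,0,0,1,0.2,1,0,0,1,0.2,1,0,0,1,0.11,0.86,0,0,1,0,0,0.2,0,1,0,0,0.2,0,1,0,0,0,0,1,0,0,0,0]}}

```text
time: 43.75
position: [0.5635, -0.2447, 0.1681]
tool_rot: [0.707, 0.707, -0.0, -0.001]
ft_force: [-0.2, -0.4, 0.1]
grip_width: 0.0871
grip_force: 0.0
```

Emit:
{"fn": "play_rows", "kwargs": {"steps": [1,0,0.03,0.8,0,1,0,0,0.8,0,1,0,0,0.6,0,1,0,0,0.5,0,1,0,0,0.3,0,1,0,0,0,0,1,0,0,0,0,-1,0,0,0,0,-1,0,0,0,0,-1,0,0,0,0]}}

```text
time: 44.75
position: [0.5661, -0.245, 0.0791]
tool_rot: [0.707, 0.707, 0.0, 0.001]
ft_force: [-0.1, -0.8, -1.4]
grip_width: 0.0704
grip_force: 0.0
```

Emit:
{"fn": "play_rows", "kwargs": {"steps": [-1,0,0,0,0,-1,0,0,0,0,-1,0,0,0,0,-1,0,0,0,0,-1,0,0,0,0,-1,0,0,0,0,-1,0,0,0,0,-1,0,0,0,0,-1,0,0,0,0,-1,0,0,0,0]}}

```text
time: 45.75
position: [0.5657, -0.2448, 0.0784]
tool_rot: [0.707, 0.707, -0.0, -0.0]
ft_force: [-1.5, 0.7, 1.6]
grip_width: 0.0492
grip_force: 20.0
```

Emit:
{"fn": "play_rows", "kwargs": {"steps": [-1,0,0,-0.3,0,-1,0,0,-0.7,0,-1,0,0,-0.9,0,-1,0,0,-0.9,0,-1,0,0,-0.9,0,-1,0,-0.4,0,0,-1,0,-0.8,0,0,-1,0,-0.9,0,0,-1,0,-0.9,0,0,-1,0,-0.9,0,0]}}

```text
time: 46.75
position: [0.4458, -0.2435, 0.1877]
tool_rot: [0.707, 0.707, -0.0, -0.002]
ft_force: [-0.5, 0.6, -2.3]
grip_width: 0.0497
grip_force: 20.0
```

Emit:
{"fn": "play_rows", "kwargs": {"steps": [-1,-0.07,-0.9,0,0,-1,0,-0.9,0,0,-1,0,-0.9,0,0,-1,0,-0.6,0,0,-1,0,-0.3,0,0,-1,0,0,0.5,0,-1,0,0,0.8,0,-1,0,0,0.8,0,-1,0,0,0.8,0,-1,0,0,0,0]}}

```text
time: 47.75
position: [0.339, -0.2447, 0.0998]
tool_rot: [0.707, 0.707, 0.0, -0.004]
ft_force: [-0.5, 0.3, -1.9]
grip_width: 0.0489
grip_force: 20.0
```

Emit:
{"fn": "play_rows", "kwargs": {"steps": [-1,0,0,0.3,0,-1,0,0,0.2,0,-1,0,0,0.1,0,-1,0,0,0,0,-1,0,0,0,0,-1,0,0,0,0,-1,0,0,0,0,-1,0,0,0,0,-1,0,0,0,0,-1,0,0,0,0]}}

```text
time: 48.75
position: [0.3408, -0.2469, 0.0844]
tool_rot: [0.707, 0.707, 0.0, 0.0]
ft_force: [-0.2, 0.9, -3.1]
grip_width: 0.0489
grip_force: 20.0
```

Emit:
{"fn": "play_rows", "kwargs": {"steps": [-1,0,0,0.12,0,-1,0,0,0.08,0,-1,0,0,0.04,0,-1,0,0,0.02,0,-1,0,0,0,0,-1,0,0,0,0,-1,0,0,0,0,-1,0,0,0,0,-1,0,0,0,0,-1,0,0,0,0]}}

```text
time: 49.75
position: [0.3408, -0.2469, 0.0766]
tool_rot: [0.707, 0.707, 0.0, 0.0]
ft_force: [-0.0, 0.2, -3.5]
grip_width: 0.0489
grip_force: 20.0
```

Emit:
{"fn": "play_rows", "kwargs": {"steps": [-1,0,0,0.03,0,-1,0,0,0,0,-1,0,0,0,0,-1,0,0,0.02,0,-1,0,0,0,0,-1,0,0,0,0,-1,0,0,0,0,-1,0,0,0,0,-1,0,0,0,0,-1,0,0,0,0]}}

```text
time: 50.75
position: [0.3408, -0.2471, 0.0763]
tool_rot: [0.707, 0.707, -0.0, 0.001]
ft_force: [-3.4, 1.2, 11.7]
grip_width: 0.0489
grip_force: 20.0
```

Emit:
{"fn": "play_rows", "kwargs": {"steps": [1,0,0,0,0,1,0,0,0,0,1,0,0,0,0,1,0,0,0,0,1,0,0,0,0,1,0,0,-0.3,0,1,0,0,-0.8,0,1,0,0,-1,0,1,0,0,-1,0,1,0,0,-0.7,0]}}

```text
time: 51.75
position: [0.3411, -0.2472, 0.1914]
tool_rot: [0.707, 0.707, -0.0, 0.001]
ft_force: [0.3, -0.1, -0.4]
grip_width: 0.0872
grip_force: 0.0
```

Emit:
{"fn": "play_rows", "kwargs": {"steps": [1,0,0.5,0,0,1,-0.4,1,0,0,1,-0.4,1,0,0,1,-0.4,1,0,0,1,-0.4,1,0,0,1,-0.4,1,0,0,1,-0.4,1,0,0,1,-0.21,0.98,0,0,1,0,0,0,0,1,0,0,0,0]}}

```text
time: 52.75
position: [0.5652, -0.3242, 0.1873]
tool_rot: [0.707, 0.707, -0.0, -0.002]
ft_force: [-1.5, 0.2, 0.6]
grip_width: 0.0874
grip_force: 0.0
```

Emit:
{"fn": "play_rows", "kwargs": {"steps": [1,0,0,0.7,0,1,0,0,0.8,0,1,0,0,0.7,0,1,0,0,0.5,0,1,0,0,0.23,0,1,0,0,0,0,1,0,0,0,0,1,0,0,0,0,-1,0,0,0,0,-1,0,0,0,0]}}

```text
time: 53.75
position: [0.5655, -0.3254, 0.1019]
tool_rot: [0.707, 0.707, 0.0, 0.001]
ft_force: [0.4, 0.4, 0.4]
grip_width: 0.078
grip_force: 0.0
```

Emit:
{"fn": "play_rows", "kwargs": {"steps": [-1,0,0,0,0,-1,0,0,0,0,-1,0,0,0,0,-1,0,0,0,0,-1,0,0,0,0,-1,0,0,0,0,-1,0,0,0,0,-1,0,0,0,0,-1,0,0,0,0,-1,0,0,0,0]}}

```text
time: 54.75
position: [0.5652, -0.3252, 0.1011]
tool_rot: [0.707, 0.707, 0.0, 0.0]
ft_force: [0.2, -0.6, -0.7]
grip_width: 0.0301
grip_force: 20.0
```

Emit:
{"fn": "play_rows", "kwargs": {"steps": [-1,0,0,-0.3,0,-1,0,0,-0.7,0,-1,0,0,-0.9,0,-1,0,0,-0.9,0,-1,0,0,-0.9,0,-1,0,-0.4,0,0,-1,0.1,-0.8,0,0,-1,0.1,-0.9,0,0,-1,0.1,-0.9,0,0,-1,0.07,-0.9,0,0]}}

```text
time: 55.75
position: [0.4451, -0.3124, 0.2104]
tool_rot: [0.707, 0.707, -0.0, -0.002]
ft_force: [0.8, 0.0, -2.9]
grip_width: 0.0294
grip_force: 20.0
```

Emit:
{"fn": "play_rows", "kwargs": {"steps": [-1,0,-0.9,0,0,-1,0,-0.9,0,0,-1,0,-0.9,0,0,-1,0,-0.5,0,0,-1,0,-0.28,0,0,-1,0,0,0.5,0,-1,0,0,0.8,0,-1,0,0,0.8,0,-1,0,0,0.8,0,-1,0,0,0.3,0]}}

```text
time: 56.75
position: [0.3433, -0.313, 0.1141]
tool_rot: [0.707, 0.707, 0.0, -0.002]
ft_force: [-1.3, -0.2, -2.0]
grip_width: 0.0301
grip_force: 20.0
```

Emit:
{"fn": "play_rows", "kwargs": {"steps": [-1,0,0,0.2,0,-1,0,0,0.15,0,-1,0,0,0.1,0,-1,0,0,0,0,-1,0,0,0,0,-1,0,0,0,0,-1,0,0,0,0,-1,0,0,0,0,-1,0,0,0,0,-1,0,0,0,0]}}

```text
time: 57.75
position: [0.3438, -0.3141, 0.1027]
tool_rot: [0.707, 0.707, -0.0, 0.0]
ft_force: [0.5, 0.7, -2.7]
grip_width: 0.0301
grip_force: 20.0
```

Emit:
{"fn": "play_rows", "kwargs": {"steps": [-1,0,0,0.08,0,-1,0,0,0.04,0,-1,0,0,0.02,0,-1,0,0,0,0,-1,0,0,0,0,-1,0,0,0,0,-1,0,0,0,0,-1,0,0,0,0,-1,0,0,0,0,-1,0,0,0,0]}}

```text
time: 58.75
position: [0.3439, -0.3145, 0.099]
tool_rot: [0.707, 0.707, -0.0, 0.001]
ft_force: [-1.5, 0.5, 5.7]
grip_width: 0.0298
grip_force: 20.0
```

Emit:
{"fn": "play_rows", "kwargs": {"steps": [1,0,0,0,0,1,0,0,0,0,1,0,0,0,0,1,0,0,0,0,1,0,0,0,0,1,0,0,-0.3,0,1,0,0,-1,0,1,0,0,-1,0,1,0,0,-1,0,1,0,0,-1,0]}}

```text
time: 59.75
position: [0.3436, -0.3138, 0.2293]
tool_rot: [0.707, 0.707, -0.0, 0.0]
ft_force: [1.1, -0.2, -0.3]
grip_width: 0.0864
grip_force: 0.0
```

Emit:
{"fn": "play_rows", "kwargs": {"steps": [1,0,0,-1,0,1,0,0,-1,0,1,0.8,0.5,0,0,1,1,0.5,0,0,1,1,0.5,0,0,1,1,0.5,0,0,1,1,0,0,0,1,1,0,0,0,1,1,0,0,0,1,1,0,0,0]}}

```text
time: 60.75
position: [0.4034, -0.0787, 0.288]
tool_rot: [0.707, 0.707, 0.0, 0.0]
ft_force: [0.5, 0.1, -0.6]
grip_width: 0.0871
grip_force: 0.0
```

Emit:
{"fn": "play_rows", "kwargs": {"steps": [1,1,0,0,0,1,1,0,0,0,1,1,0,0,0,1,1,0,0,0,1,1,0,0,0,1,1,0,0,0,1,1,0,0,0,1,1,0,0,0,1,1,0,0,0,1,1,0,0,0]}}

```text
time: 61.75
position: [0.4033, 0.2212, 0.2881]
tool_rot: [0.707, 0.707, 0.0, 0.0]
ft_force: [-0.8, -0.2, 1.0]
grip_width: 0.0866
grip_force: 0.0
```

```bash
python3 - <<'E'
from h import *
import pickle
s=shot('scene');t=shot('top');o=robot.get_obs();print(o['time'],o['position'])
t0=pickle.load(open('top2.pkl','rb'))
f=lambda c:cv2.resize(c['image'][140:260,320:420,::-1],(400,480),interpolation=2)
cv2.imwrite('pics/b9.png',np.hstack([f(t0),f(t)]))
# shift of shaker and bottle vs start
g=lambda c,x0,y0,x1,y1:cv2.cvtColor(c['image'],cv2.COLOR_RGB2GRAY)[y0:y1,x0:x1].astype(np.float32)
for n,b in dict(shaker=(344,221,361,239),cork=(371,219,388,237)).items():
    print(n,cv2.phaseCorrelate(g(t0,*b),g(t,*b)))
E
```

```text
61.85 [0.40342409 0.22266446 0.28802242]
shaker ((0.1189948632840565, 0.16603512760540085), 1.0789146599946198)
cork ((-0.08038613729336141, 0.11813781871737028), 1.019248334713924)
```

View pics/b9.png

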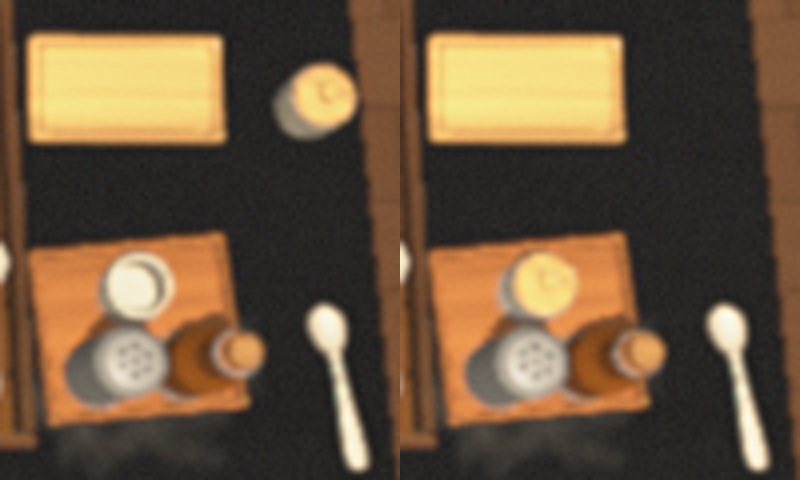

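The comparison shows the shaker and bottle back within 0.2 px (under 1 mm) of their start positions, and the full pot on the rear pad with its lid centre at about (355,211). Everything is upright, so I'm handing in.

```bash
python3 -c "
from rig import robot
print(robot.hand_in())"
```

```text
the job is handed in; nothing more can be done
None
```

The job is handed in at about 62 s of the 138 s allowed: the empty pot is in the dish, the full pot is on the rear pad, and the bottle and shaker are back within about 1 mm of where they started, all upright; the hand-in returned no verdict.

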